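# Find the sound rack guide by feeler drag

### The arm

A 6-joint arm with a two-finger parallel gripper is mounted at the origin on the work surface. World frame = base frame: x ahead of the robot, y to its left, z up, the work surface at z = 0. Lengths are in m, angles in rad, forces in N, time in s.
With the tool pointing down it reaches from about 0.35 to 0.725 m from the base axis. Payload 6 kg.
Tool frame: the origin (TCP) lies between the finger pads; the fingertips stand 19 mm ahead of it and the grasp point (between the pads) is the TCP; z points along the fingers, y is the line along which they close (so a half turn about z gives the same grasp; the last joint's range is limited). The gripper opens to 85 mm and grips with 20 to 120 N. Pads are 22 mm wide; open, the fingers measure 114 mm over their backs; the gripper's body (76 mm by 85 mm) begins 54 mm behind the grasp point. The pads swing forward as they close: fully open they stand 13 mm farther back than shut.
Start: joints at [-0.793, 0.04, 0.085, 0, -1.615, -0.334], TCP at [0.258, -0.542, 0.25] pointing down, gripper open.
Joint ranges: [-2.56, 2.56], [-1.29, 2.01], [-1.08, 1.49], [-3.29, 1.98], [-2.81, -0.18], [-2.99, 2.99]. Speed limits (rad/s): [2.57, 2.57, 3.01, 3.14, 3.14, 3.14].

### API

Orientations are given as a rotation vector (axis times angle).
In Python, from station import r, viewer gives the robot as it stands. The module is installed in compiled form; this text tells all that it offers.
- The arm moves only by the tool shift_gripper, called after "Call:" as name(argument=value, ...) on one line, values as JSON. Schema: {"type":"object","properties":{"steps":{"type":"object","properties":{"x":{"type":"array","items":{"type":"number"},"minItems":1,"maxItems":20},"y":{"type":"array","items":{"type":"number"},"minItems":1,"maxItems":20},"z":{"type":"array","items":{"type":"number"},"minItems":1,"maxItems":20},"rz":{"type":"array","items":{"type":"number"},"minItems":1,"maxItems":20},"aperture":{"type":"array","items":{"type":"number"},"minItems":1,"maxItems":20}},"additionalProperties":false,"required":["x","y","z","rz","aperture"]},"force":{"type":"number"},"only":{"type":"string"},"quiet":{"type":"boolean"},"lines":{"type":"string"}},"required":["steps"],"additionalProperties":false}. steps is an object with one list for each field, all of the same length, 1 to 20, a row being the entries at one place: x, y, z (the shift in a scale on which 1.0 is 60 cm), rz (a turn about the tool's z in a scale on which 1.0 is 45 degrees), aperture (the finger opening in m); each row is the pose to reach, as a shift and turn from the pose commanded when the call began, along the tool's axes at that moment; what a row does not reach only later rows make up. A row lasts 1/10 s, in which the tool goes at most 0.05 m and 0.15 rad, less where a joint would pass 70% of its speed; a pose out of reach is approached as far as the arm can. The fingers move at their own pace and stop on an object; force is the grip in N (left out, the last holds). Time passes only in rows, so rows that do not move let the fingers close. The tool returns the time, the measured TCP pose, the force, the opening and the grip force at its end. only (a regular expression) keeps the lines of the reply that match it, lines (a string "A,B") keeps lines A to B, and quiet returns only ok. A shift or turn number past 1, either way, is cut back to 1. Input that does not fit is refused with a message, and nothing moves.
- r.get_state(): the state, without advancing time (a new reading comes with each control period).
- viewer.capture(name): name is "scene" or "top" or "wrist"; returns (picture, depth): 384x512x3 uint8, blue, green, red; 384x512 float32, m along the optical axis (not along the pixel's ray), 0 where there is no reading.
- viewer.camera_model(name): a dict with "mtx" (3x3 intrinsics, pixels), "origin" and "attitude" of the camera in the world; the wrist camera has in their place "mount" (4x4, takes a point from camera to tool coordinates, whose origin is the TCP and whose axes are the flange's). Camera axes: x right, y down, z forward; pixel columns grow to the right and rows downward; lengths in m; the calibration is good to about 2 mm. The wrist camera is an equidistant fisheye: a pixel r from the principal point sees the ray r / f radians off the axis. A picture is of the moment at which its call begins: read the wrist's pose just before it. camera_model takes no time and is no camera call.
- r.sign_off(): hands the job in; it is judged then, once.
The state is a dict: "time_s": time; "joint_pos": joint angles; "qd": joint speeds; "joint_efforts": joint torques, N m; "ee_pos": TCP position; "eef_rot": TCP orientation; "force": force on the tool from outside, world axes, zero at the start; "ft_torque": the same for the moment, N m; "opening": finger opening in m; "grip_force": force on a finger pad.
Only numpy, scipy, OpenCV 4.12 (cv2) and the standard library are available. Lean on these libraries where they do the work, as an engineer would, in place of code of your own. Each camera call takes 0.05 s, during which the arm holds its last target. There are 200 camera calls.

### The job

The grey guide block from the sample feeder has four slots, each with a sprung pad hidden inside: one pad grips properly, two are slack, one is seized. Take the feeler gauge from its blue stand, try the slots with the blade, and leave it standing fully home, released, in the one slot where it slides in against a light, steady drag (slack slots give no drag, the seized one stops the blade halfway). Feel your way gently: never force the blade, press no harder than about 20 N, and leave the other things on the bench where they are.

Things in the scene. Friction and masses are not known exactly. Their poses are not given: they have to be found in the camera images.
- gauge: feeler gauge, 80 g: steel blade 24 mm wide (its x), 4 thick (its y), 40 long, round tip, below a yellow handle 34 (x) by 14 (y) by 42 mm high that overhangs it as a shoulder. Origin: centre of the tip; z points up to the handle. Starts upright in the stand, shoulder on its top, x along the stand's x. Grip the handle across its 14 mm from above (40 N is fine)
- gauge_shoulder (a point): centre of the underside of the yellow handle, 40 mm above the tip
- gauge_grip (a point): the point to grip, in the handle 26 mm above the shoulder (the handle's top is 16 mm higher)
- stand: fixed blue stand, 60 by 59.5 by 50 mm high, with one slot 27 by 6.5 mm right through in which the gauge stands; origin at the centre of its underside, the slot is long along its x
- block: fixed grey guide block, 66 (x) by 190 (y) by 62 mm high, a thin flange along each long side; origin at the centre of its underside. Four upright slots in a row along its y, 40 mm apart, open at the top, 27 mm long (block x), 7 wide (block y), 50 deep: the blade has 1.5 mm room on each side, its x along the block's x, either way round
- slot_1 (a point): centre of the mouth of slot 1 (block's -y end), level with the block's top. In every slot a pad stands 5 mm out of the +y wall; its sloping top begins 10 mm below the mouth and is fully out at 24 mm. All pads look alike; which is where changes every time
- slot_2 (a point): centre of the mouth of slot 2, as slot 1. The good pad yields to about 6 N of side force: the blade meets it 11 to 20 mm down, passes with a drag of a few newtons (side push and drag together feel like 5 to 12 N) and goes on to the shoulder; it must be pushed home, it does not fall
- slot_3 (a point): centre of the mouth of slot 3, as slot 1. A slack pad yields to under 0.5 N, so the blade goes in freely
- slot_4 (a point): centre of the mouth of slot 4 (block's +y end), as slot 1. The seized pad does not yield: the blade stops 11 to 24 mm down and must be taken out again
- tube_rack: bystander: white rack of capped blood tubes, 76 by 208 by 96 mm high, loose; origin at the centre of its underside
- mouse: bystander: black computer mouse, 100 by 58 by 28 mm; origin at the centre of its underside
- sanitizer: bystander: white and red pump bottle, 72 mm across, 205 mm high; origin at the centre of its underside
- cup_a: bystander: white specimen cup with yellow cap, 52 mm across, 62 mm high; origin at the centre of its underside
- cup_b: bystander: another such cup
- screwdriver: bystander: screwdriver lying on the bench between the robot and the block
Mind the look-alikes: they are no part of the job. Leave any green or pink look-alike of the block alone.

How it is judged:
On the way, in this order (a step that is already met when the one before it is completed fails the run):
1. the gauge is lifted clear of its stand (z of gauge in the frame of stand above 0.055 m), for 0.1 s.
2. the blade is fully home in the slot whose pad grips it (((horizontal distance between gauge_shoulder and slot_1 below 0.005 m and z of gauge_shoulder in the frame of slot_1 below 0.002 m) or (horizontal distance between gauge_shoulder and slot_2 below 0.005 m and z of gauge_shoulder in the frame of slot_2 below 0.002 m) or (horizontal distance between gauge_shoulder and slot_3 below 0.005 m and z of gauge_shoulder in the frame of slot_3 below 0.002 m) or (horizontal distance between gauge_shoulder and slot_4 below 0.005 m and z of gauge_shoulder in the frame of slot_4 below 0.002 m)) and contact force between gauge and block above 2 N), for 0.2 s.
At the end, for the whole second after the job is handed in: the gauge stands released and at rest in one slot of the block, its shoulder within 2 mm of the block's top and within 5 mm of the slot's centre, upright within 0.08 rad, and the slot's pad presses it against the block with more than 2 N (only the slot with the good pad does) (all of step 2 and angle between gauge's own z axis and vertical below 0.08 rad and linear speed of gauge below 0.01 m/s); the robot touches nothing.
It fails at once if the gauge presses on the guide block with more than 40 N (contact force between gauge and block above 40 N).
It fails at once if another thing on the bench (rack, mouse, bottle, cup or screwdriver) is shifted by more than 30 mm (distance of any of tube_rack, mouse, sanitizer, cup_a, cup_b, screwdriver from where it was at the start of the episode above 0.03 m).
It also fails if it takes over 61 s, if anything falls off the work surface, if the arm or the gripper's body presses on something with over 40 N, if the wrist force passes 120 N, or if a joint passes its speed limit or range.

## Working session

There is one attempt and no reset: what is moved stays moved. The work goes in short steps, Python scripts to look and compute and a tool call to move; the robot and the scene stay as the last step left them, time stands still between calls to the robot, and variables do not carry over. Pictures are saved under pics/ and viewed, at most 10 in all, crops included, and the job is handed in when it is done.

```bash
mkdir -p pics
```

Create h.py:
```python
import numpy as np, cv2
from station import r, viewer
from scipy.spatial.transform import Rotation as R
```

Run:
```python
from h import *
s=r.get_state(); print(s)
for n in("scene","top"):
    im,d=viewer.capture(n); np.savez(f"{n}.npz",im=im,d=d); cv2.imwrite(f"pics/{n}.png",im)
for n in("scene","top","wrist"): print(n,viewer.camera_model(n))
```

```text
{'time_s': 0.0, 'joint_pos': array([-7.93291476e-01,  4.07948404e-02,  8.38136390e-02, -4.84280580e-04,
       -1.61548543e+00, -3.33713629e-01]), 'qd': array([-9.04173511e-04,  8.33215323e-05, -4.68625347e-04,  1.23680542e-03,
       -2.07899384e-04, -5.00527139e-04]), 'joint_efforts': array([-2.33893597e-04, -3.68210793e+01,  3.47415018e+01,  6.93256259e+00,
       -5.45611212e-03,  6.69186733e-06]), 'ee_pos': array([ 0.25758509, -0.54157051,  0.24928596]), 'eef_rot': array([ 6.91327898e-01, -3.06410027e+00, -2.62951335e-03]), 'force': array([-0.144938  ,  0.28435294,  0.2686636 ]), 'ft_torque': array([-0.03485117,  0.0145927 , -0.01343499]), 'grip_force': 0.0, 'opening': 0.08558249010659172}
scene {'mtx': array([[437.51746083,   0.        , 252.59248722],
       [  0.        , 437.51746083, 181.03001713],
       [  0.        ,   0.        ,   1.        ]]), 'origin': array([1.06209265, 0.64355919, 0.94357043]), 'attitude': array([-0.95032651, -2.55266049,  1.00624643])}
top {'mtx': array([[351.61108965,   0.        , 252.78403105],
       [  0.        , 351.61108965, 192.96609467],
       [  0.        ,   0.        ,   1.        ]]), 'origin': array([0.46293204, 0.02297576, 1.31047718]), 'attitude': array([-2.15983544,  2.18854294, -0.08422719])}
wrist {'mtx': array([[297.31863964,   0.        , 257.91703801],
       [  0.        , 297.31863964, 189.52182963],
       [  0.        ,   0.        ,   1.        ]]), 'mount': array([[ 3.59084578e-04, -9.53382743e-01, -3.01763511e-01,
         7.77466846e-02],
       [ 9.99999675e-01,  5.60332812e-04, -5.80345753e-04,
        -2.93273175e-04],
       [ 7.22379623e-04, -3.01763205e-01,  9.53382634e-01,
        -1.23842724e-01],
       [ 0.00000000e+00,  0.00000000e+00,  0.00000000e+00,
         1.00000000e+00]])}
```

View pics/scene.png

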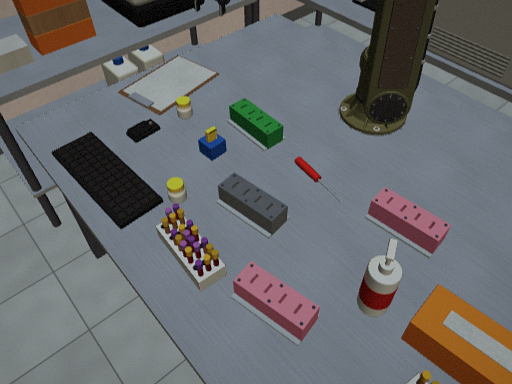

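View pics/top.png

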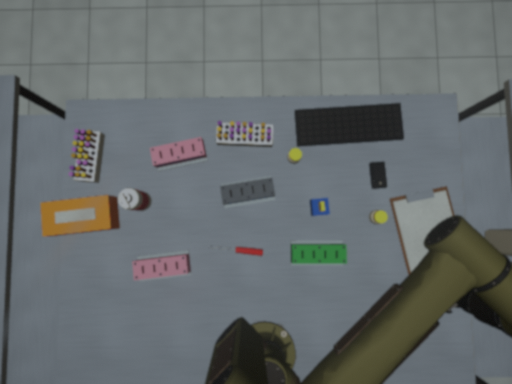

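The scene view shows the grey block at about (252,203) and the blue stand with the yellow handle at (212,143). In the top view they are at (247,191) and (319,206). I'll enlarge both next.

Run:
```python
from h import *
t=np.load("top.npz")["im"]; s=np.load("scene.npz")["im"]
cv2.imwrite("pics/tc.png",cv2.resize(t[170:225,212:338],None,fx=6,fy=6,interpolation=cv2.INTER_CUBIC))
cv2.imwrite("pics/sc.png",cv2.resize(s[120:240,190:295],None,fx=5,fy=5,interpolation=cv2.INTER_CUBIC))
```

```text
(no output)
```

View pics/tc.png

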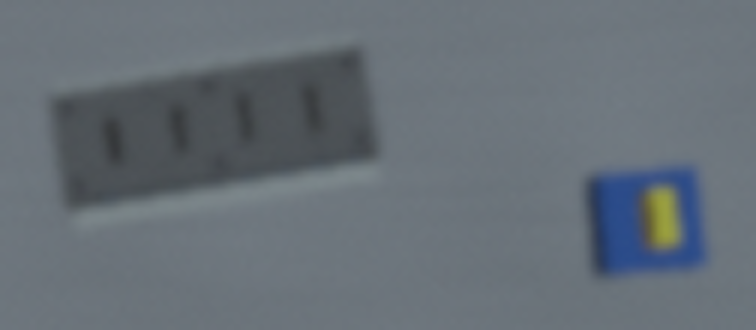

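View pics/sc.png

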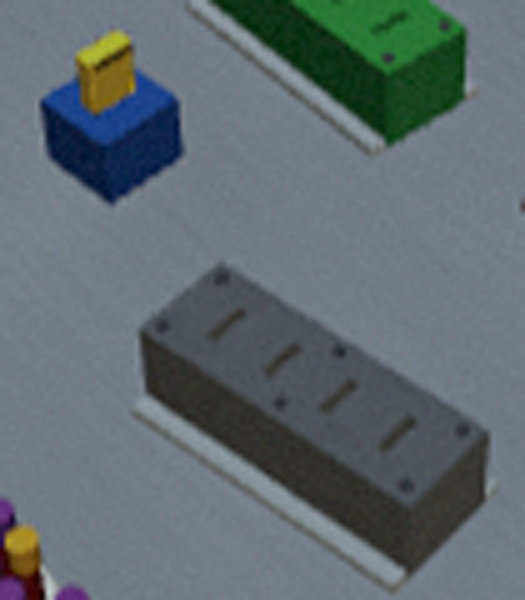

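The top crop shows slots at (113,141), (179,129), (246,118) and (313,108), and the handle top at (663,217). The scene crop shows the same slots at (398,433), (338,396), (282,359) and (228,324), and the handle top at about (105,47). Triangulating these.

Add to h.py:
```python
def ray(n,p):
    m=viewer.camera_model(n); d=np.linalg.inv(m["mtx"])@[*p,1]
    return m["origin"],R.from_rotvec(m["attitude"]).apply(d)
def tri(a,b):
    (o1,d1),(o2,d2)=a,b
    k=np.linalg.lstsq(np.c_[d1,-d2],o2-o1,rcond=None)[0]
    p,q=o1+k[0]*d1,o2+k[1]*d2
    return (p+q)/2,np.linalg.norm(p-q)
def plane(a,z): o,d=a; return o+d*(z-o[2])/d[2]
```

Run:
```python
from h import *
np.set_printoptions(precision=4,suppress=True)
T=lambda p:ray("top",((p[0]+.5)/6-.5+212,(p[1]+.5)/6-.5+170))
S=lambda p:ray("scene",((p[0]+.5)/5-.5+190,(p[1]+.5)/5-.5+120))
for n,a,b,z in[("sL",(113,141),(398,433),.062),("",(179,129),(338,396),.062),("",(246,118),(282,359),.062),("sR",(313,108),(228,324),.062),("c",(55,97),(406,507),.062),("c",(360,48),(141,330),.062),("c",(377,158),(222,264),.062),("c",(70,206),(488,436),.062),("handle",(663,217),(105,47),.092)]:
    p,e=tri(T(a),S(b)); print(n,p,e,plane(T(a),z),plane(S(b),z))
```

```text
sL [0.5703 0.1116 0.0613] 0.0002984115994282424 [0.5702 0.1116 0.062 ] [0.5708 0.1119 0.062 ]
 [0.5771 0.0721 0.0614] 0.0007880221505775922 [0.5768 0.0723 0.062 ] [0.5778 0.0722 0.062 ]
 [0.5829 0.0324 0.0614] 0.00017747085683800755 [0.5828 0.0324 0.062 ] [0.5833 0.0327 0.062 ]
sR [ 0.5883 -0.0075  0.0604] 0.00017778934941340105 [ 0.5883 -0.0075  0.062 ] [ 0.5892 -0.0062  0.062 ]
c [0.5973 0.1469 0.0561] 0.0008416617137825909 [0.5969 0.146  0.062 ] [0.6001 0.1505 0.062 ]
c [ 0.6249 -0.0367  0.0578] 0.0015058297655218622 [ 0.6238 -0.036   0.062 ] [ 0.6275 -0.0341  0.062 ]
c [ 0.5594 -0.0463  0.0572] 0.0030760346938489866 [ 0.5579 -0.045   0.062 ] [ 0.5632 -0.0437  0.062 ]
c [0.532  0.1386 0.0528] 0.001034133967699618 [0.5318 0.1374 0.062 ] [0.5371 0.1442 0.062 ]
handle [ 0.5193 -0.2078  0.0905] 0.00025507766023575543 [ 0.5193 -0.2076  0.092 ] [ 0.5201 -0.2063  0.092 ]
```

Add to h.py:
```python
def go(target,yaw):
    "shift along tool axes and turn to bring the TCP to target with tool y along world yaw+90deg (mod pi)"
    s=r.get_state(); M=R.from_rotvec(s["eef_rot"]); d=M.inv().apply(np.array(target)-s["ee_pos"])
    y=M.inv().apply([-np.sin(yaw),np.cos(yaw),0]); t=np.arctan2(-y[0],y[1]); t=(t+np.pi/2)%np.pi-np.pi/2
    print("shift",d.round(4),"turn",round(t,4),"tool x,z",M.as_matrix()[:,0].round(3),M.as_matrix()[:,2].round(3))
```

Run:
```python
from h import *
go([.519,-.207,.19],.1)
```

```text
shift [-0.3798  0.1898  0.0596] turn 0.3438 tool x,z [-0.903 -0.429  0.   ] [-0.001  0.001 -1.   ]
```

Units first: shifts go in shares of 60 cm and turns go in shares of 45 degrees. So -0.38 m / 0.6 = -0.6333, 0.19 m / 0.6 = 0.3167, 0.344 rad / 0.7854 = 0.438.

Call:
shift_gripper(steps={"x":[-0.07,-0.14,-0.2117,-0.2817,-0.3517,-0.4217,-0.4917,-0.5633,-0.6333,-0.6333,-0.6333],"y":[0.035,0.07,0.105,0.14,0.175,0.2117,0.2467,0.2817,0.3167,0.3167,0.3167],"z":[0,0,0.0167,0.0333,0.05,0.0667,0.0833,0.1,0.1,0.1,0.1],"rz":[0.0509,0.1019,0.1528,0.2037,0.2546,0.3056,0.3565,0.4074,0.438,0.438,0.438],"aperture":[0.085,0.085,0.085,0.085,0.085,0.085,0.085,0.085,0.085,0.085,0.085]}, force=40)

```text
time_s: 1.2
ee_pos: [0.5195, -0.2061, 0.1896]
eef_rot: [0.16, -3.136, -0.0]
force: [-0.6, -0.4, 0.4]
opening: 0.0849
grip_force: 0.0
```

Run:
```python
from h import *
s=r.get_state(); im,d=viewer.capture("wrist"); np.savez("w1.npz",im=im,d=d,p=s["ee_pos"],o=s["eef_rot"]); cv2.imwrite("pics/w1.png",im)
print(s["qd"].round(3),s["force"])
```

```text
[-0.038 -0.016 -0.004  0.003 -0.002  0.006] [-0.63894453 -0.37454171  0.44100139]
```

View pics/w1.png

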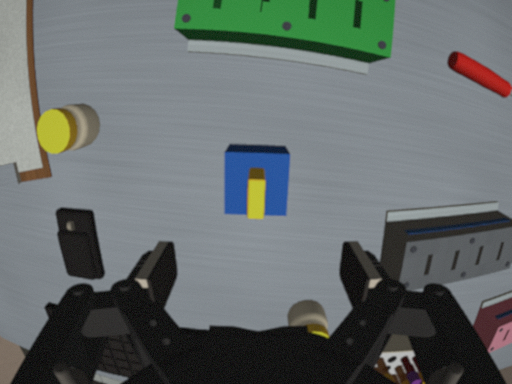

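The wrist view shows the handle's bright top face at about (256,199), with its long side vertical. The stand's top edge is level, so the yaw is about right. Locating the handle top and the slots from this view as a check.

Add to h.py:
```python
def wray(p,pos,rot):
    m=viewer.camera_model("wrist"); K=m["mtx"]; u=(np.array(p)-K[:2,2])/K[0,0]; t=np.linalg.norm(u)
    d=np.r_[np.sin(t)*u/t,np.cos(t)]; G=m["mount"]; M=R.from_rotvec(rot)
    return pos+M.apply(G[:3,3]),M.apply(G[:3,:3]@d)
```

Run:
```python
from h import *
np.set_printoptions(precision=4,suppress=True)
f=np.load("w1.npz"); im=f["im"].astype(int); b,g,rr=im[...,0],im[...,1],im[...,2]
W=lambda p,z:plane(wray(p,f["p"],f["o"]),z)
m=((rr>170)&(g>150)&(b<110)); m[:,:225]=0; m[:,290:]=0; m[:140]=0;m[225:]=0
ys,xs=np.nonzero(m); print("top face",xs.min(),xs.max(),ys.min(),ys.max())
P=np.array([W((x,y),.092)[:2] for x,y in zip(xs,ys)],np.float32); rc=cv2.minAreaRect(P); print("handle",rc,P.mean(0))
m=(b>110)&(rr<80)&(g<120); m[:,:210]=0;m[:,300:]=0;m[:146]=0;m[225:]=0
ys,xs=np.nonzero(m); P=np.array([W((x,y),.05)[:2] for x,y in zip(xs,ys)],np.float32); print("stand",cv2.minAreaRect(P))
go([.5195,-.2065,.076],.1)
```

```text
top face 248 264 180 218
handle ((0.5203059315681458, -0.20818565785884857), (0.031988997012376785, 0.012494598515331745), 5.235963344573975) [ 0.52   -0.2084]Traceback (most recent call last):
  File "<stdin>", line 9, in <module>
  File "<stdin>", line 4, in <lambda>
  File "h.py", line 19, in wray
    m=viewer.camera_model("wrist"); K=m["mtx"]; u=(np.array(p)-K[:2,2])/K[0,0]; t=np.linalg.norm(u)
ValueError: time passes only in moves, steps and waits
```

Run:
```python
from h import *
go([.520,-.208,.076],.09)
```

```text
shift [-0.0009 -0.0011  0.1139] turn 0.0106 tool x,z [-0.995 -0.1    0.001] [-0.001  0.    -1.   ]
```

To row units: 0.113 m / 0.6 = 0.1883, 0.1 m / 0.6 = 0.1667, 0.01 rad / 0.7854 = 0.0127.

Call:
shift_gripper(steps={"x":[-0.0017,-0.0017,-0.0017,-0.0017,-0.0017,-0.0017,-0.0017,-0.0017,-0.0017,-0.0017],"y":[-0.0033,-0.0033,-0.0033,-0.0033,-0.0033,-0.0033,-0.0033,-0.0033,-0.0033,-0.0033],"z":[0.0667,0.125,0.1667,0.1883,0.1883,0.1883,0.1883,0.1883,0.1883,0.1883],"rz":[0.0127,0.0127,0.0127,0.0127,0.0127,0.0127,0.0127,0.0127,0.0127,0.0127],"aperture":[0.06,0.05,0.045,0.045,0.045,0,0,0,0,0]}, force=40)

```text
time_s: 2.25
ee_pos: [0.5214, -0.2091, 0.0794]
eef_rot: [-0.142, 3.136, -0.001]
force: [-2.3, 1.8, 5.6]
opening: 0.0133
grip_force: 40.2
```

To row units: -0.1 m / 0.6 = -0.1667, -0.07 m / 0.6 = -0.1167.

Call:
shift_gripper(steps={"x":[0,0,0,0,0,0,0],"y":[0,0,0,0,0,0,0],"z":[-0.0333,-0.0667,-0.1167,-0.1667,-0.1667,-0.1667,-0.1667],"rz":[0,0,0,0,0,0,0],"aperture":[0,0,0,0,0,0,0]})

```text
time_s: 2.95
ee_pos: [0.52, -0.2087, 0.176]
eef_rot: [0.141, -3.137, -0.001]
force: [-0.4, -0.5, -1.8]
opening: 0.0137
grip_force: 39.6
```

Run:
```python
from h import *
s=r.get_state(); im,d=viewer.capture("wrist"); np.savez("w2.npz",im=im,d=d,p=s["ee_pos"],o=s["eef_rot"])
cv2.imwrite("pics/w2.png",cv2.resize(im[140:290,160:360],None,fx=4,fy=4,interpolation=cv2.INTER_CUBIC))
a=s["ee_pos"]; print(s)
go([.5883,-.0075,.17],.15)
```

```text
{'time_s': 2.95, 'joint_pos': array([-2.38446468e-02, -5.95844724e-02, -1.48765216e-01, -7.80397777e-04,
       -1.48335755e+00, -1.45705896e+00]), 'qd': array([-0.00086208,  0.00863819, -0.00868554,  0.00186285, -0.00166368,
        0.0007202 ]), 'joint_efforts': array([-8.43887741e-03, -3.29389644e+01,  3.59331107e+01,  7.22663820e+00,
        5.76460327e-03,  3.81897053e-04]), 'ee_pos': array([ 0.51998222, -0.20870205,  0.17602908]), 'eef_rot': array([ 1.40971978e-01, -3.13674173e+00, -1.40551000e-03]), 'force': array([-0.36792659, -0.48063577, -1.82921061]), 'ft_torque': array([0.05727625, 0.05433273, 0.02250531]), 'grip_force': 39.56922233104706, 'opening': 0.013691240108332937}
shift [-0.0862  0.1943  0.0058] turn -0.0602 tool x,z [-0.996 -0.09   0.002] [-0.002  0.001 -1.   ]
```

View pics/w2.png

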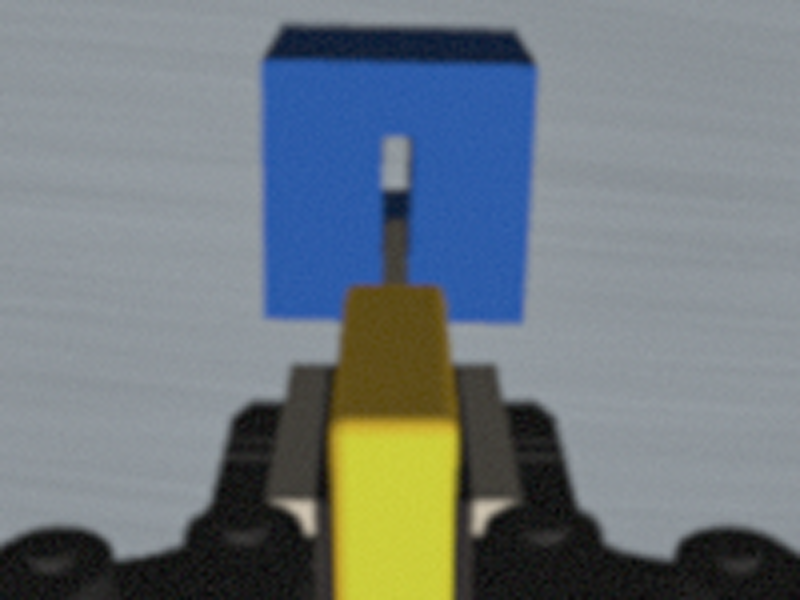

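The gauge is held straight, with the handle's near bottom edge at crop (396,287) and its near top edge at (395,420). I'll use these to find the gauge's offset along tool x.

Run:
```python
from h import *
I=np.zeros(3)
ps=[]
for p,zs in(((396,287),(.0205,.0226,.026)),((395,420),(-.0215,-.0194,-.016))):
    o,d=wray(((p[0]+.5)/4-.5+160,(p[1]+.5)/4-.5+140),I,I)
    for z in zs: print(p,z,(o+d*(z-o[2])/d[2]).round(4))
    print(o,d)
```

```text
(396, 287) 0.0205 [ 0.0199 -0.0002  0.0205]
(396, 287) 0.0226 [ 0.0191 -0.0002  0.0226]
(396, 287) 0.026 [ 0.0177 -0.0002  0.026 ]
[ 0.07761146 -0.00046477 -0.12384185] [-0.37119131  0.00188087  0.92855451]
(395, 420) -0.0215 [ 0.0227 -0.0003 -0.0215]
(395, 420) -0.0194 [ 0.0216 -0.0003 -0.0194]
(395, 420) -0.016 [ 0.0198 -0.0003 -0.016 ]
[ 0.07761146 -0.00046477 -0.12384185] [-0.47250008  0.00110171  0.88132994]
```

Run:
```python
from h import *
f=np.load("w2.npz"); D=f["d"]; I=np.zeros(3)
for x,y in[(258,250),(258,265),(258,280),(258,247),(258,243),(258,238),(258,230),(258,220),(258,214),(258,210),(258,202),(258,195),(230,180)]:
    o,d=wray((x,y),I,I); G=viewer.camera_model("wrist")["mount"][:3,2]
    print((x,y),(o+d*D[y,x]/(d@G)).round(4))
print(D[205:260:1,258].round(4))
```

```text
(258, 250) [ 0.016  -0.0005 -0.0138]
(258, 265) [ 0.0081 -0.0005 -0.0132]
(258, 280) [ 0.0003 -0.0005 -0.0134]
(258, 247) [ 0.017  -0.0005 -0.0129]
(258, 243) [ 0.0183 -0.0005 -0.0117]
(258, 238) [ 0.0174 -0.0005 -0.0053]
(258, 230) [ 0.0173 -0.0005  0.0033]
(258, 220) [ 0.0178 -0.0005  0.014 ]
(258, 214) [ 0.0176 -0.0005  0.0226]
(258, 210) [ 0.0126 -0.0005  0.0411]
(258, 202) [ 0.0128 -0.0005  0.0544]
(258, 195) [ 0.0126 -0.0005  0.069 ]
(230, 180) [ 0.0076 -0.0249  0.1247]
[0.1838 0.182  0.1815 0.1802 0.1783 0.1769 0.1601 0.1593 0.1589 0.1577
 0.1561 0.1543 0.1533 0.1523 0.1513 0.1495 0.1485 0.1471 0.1464 0.1446
 0.145  0.1429 0.1415 0.14   0.1397 0.1395 0.1372 0.137  0.1351 0.134
 0.134  0.1316 0.131  0.1312 0.1305 0.1293 0.1268 0.1262 0.1248 0.1245
 0.1249 0.1246 0.124  0.1251 0.1242 0.1235 0.1248 0.1247 0.1243 0.1249
 0.125  0.1256 0.1261 0.1258 0.1258]
```

To row units: 0.194 m / 0.6 = 0.3233, -0.087 m / 0.6 = -0.145, -0.06 rad / 0.7854 = -0.0764.

Call:
shift_gripper(steps={"x":[-0.0333,-0.0667,-0.1,-0.1333,-0.145,-0.145,-0.145,-0.145],"y":[0.075,0.15,0.225,0.3,0.3233,0.3233,0.3233,0.3233],"z":[0,0,0,0,0.0167,0.05,0.05,0.05],"rz":[-0.0255,-0.0509,-0.0764,-0.0764,-0.0764,-0.0764,-0.0764,-0.0764],"aperture":[0,0,0,0,0,0,0,0]})

```text
time_s: 3.8
ee_pos: [0.5892, -0.0086, 0.1466]
eef_rot: [0.234, -3.131, 0.001]
force: [0.5, -0.7, -0.6]
opening: 0.0136
grip_force: 39.6
```

Run:
```python
from h import *
s=r.get_state(); im,d=viewer.capture("wrist"); np.savez("w3.npz",im=im,d=d,p=s["ee_pos"],o=s["eef_rot"])
cv2.imwrite("pics/w3.png",cv2.resize(im[120:270,160:360],None,fx=4,fy=4,interpolation=cv2.INTER_CUBIC))
print(s["force"])
go([.5889,-.0075,.145],.15)
```

```text
[ 0.46809636 -0.74620994 -0.63082852]
shift [0.0006 0.0013 0.0026] turn -0.0009 tool x,z [-0.989 -0.149  0.   ] [-0.    -0.001 -1.   ]
```

View pics/w3.png

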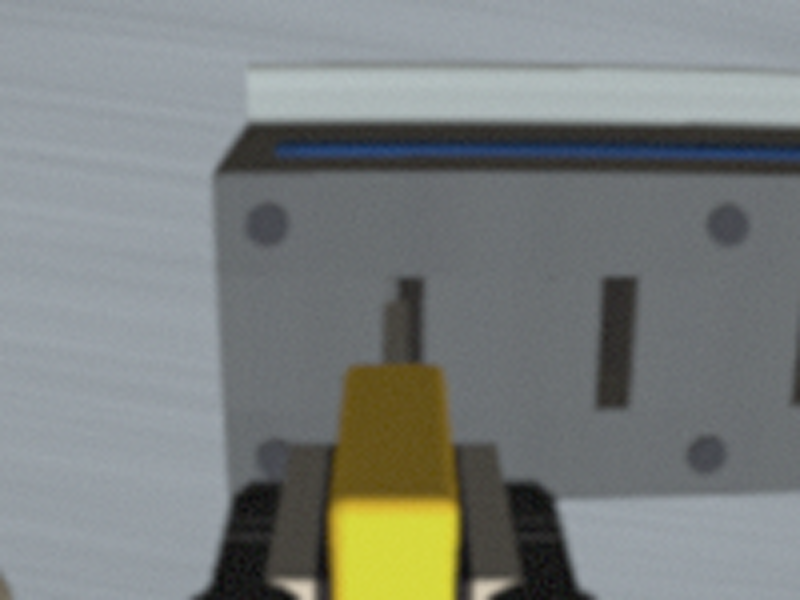

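The slot mouth lies slightly right of the blade: its near end is at row 278, columns 398–424. The neighbouring slot spans (603–637, 278–408). Converting to tool coordinates.

Run:
```python
from h import *
I=np.zeros(3)
f=np.load("w3.npz"); h=f["p"][2]-.062
G=viewer.camera_model("wrist")["mount"][:3,2]
def P(p,z):
    o,d=wray(((p[0]+.5)/4-.5+160,(p[1]+.5)/4-.5+120),I,I); return (o+d*(z-o[2])/d[2]).round(4)
for p in[(398,278),(424,278),(422,350),(603,278),(637,278),(597,408),(629,408),(216,172),(228,490)]: print(p,P(p,h))
for p in [(385,330),(410,330)]: print("blade",P(p,.058))
for p in[(396,300)]: print("tip",P(p,.065))
x,y=(520-.5)/4+160,(330)/4+120
o,d=wray((x,y),I,I); print("block top tool z",(o+d*f["d"][int(y),int(x)]/(d@G)),h)
```

```text
(398, 278) [0.0119 0.0003 0.0846]
(424, 278) [0.0119 0.0051 0.0846]
(422, 350) [-0.0022  0.0049  0.0846]
(603, 278) [0.012  0.0384 0.0846]
(637, 278) [0.012  0.0449 0.0846]
(597, 408) [-0.0144  0.0388  0.0846]
(629, 408) [-0.0144  0.0451  0.0846]
(216, 172) [ 0.032  -0.0325  0.0846]
(228, 490) [-0.0322 -0.0333  0.0846]
blade [ 0.0114 -0.0019  0.058 ]
blade [0.0114 0.0022 0.058 ]
tip [ 0.0142 -0.0001  0.065 ]
block top tool z [0.00174433 0.02328343 0.08374037] 0.08455776962943506
```

To row units: 0.024 m / 0.6 = 0.04, 0.016 m / 0.6 = 0.0267.

Call:
shift_gripper(steps={"x":[-0.0017,-0.0017,-0.0017,-0.0017,-0.0017,-0.0017,-0.0017,-0.0017,-0.0017],"y":[0.0033,0.0033,0.0033,0.0033,0.0033,0.0033,0.0033,0.0033,0.0033],"z":[0,0.0083,0.0167,0.0217,0.0267,0.0317,0.0367,0.04,0.04],"rz":[0,0,0,0,0,0,0,0,0],"aperture":[0,0,0,0,0,0,0,0,0]})

```text
time_s: 4.75
ee_pos: [0.5902, -0.0058, 0.1229]
eef_rot: [0.235, -3.132, -0.0]
force: [-0.5, -0.7, -1.0]
opening: 0.0135
grip_force: 39.6
```

To row units: 0.004 m / 0.6 = 0.0067, 0.003 m / 0.6 = 0.005.

Call:
shift_gripper(steps={"x":[0,0,0,0,0],"y":[0,0,0,0,0],"z":[0.0017,0.0033,0.005,0.0067,0.0067],"rz":[0,0,0,0,0],"aperture":[0,0,0,0,0]})

```text
time_s: 5.25
ee_pos: [0.5903, -0.0058, 0.1191]
eef_rot: [0.235, -3.132, -0.0]
force: [-0.3, -0.0, -0.4]
opening: 0.0131
grip_force: 39.6
```

To row units: 0.003 m / 0.6 = 0.005, 0.002 m / 0.6 = 0.0033.

Call:
shift_gripper(steps={"x":[0,0,0,0],"y":[0,0,0,0],"z":[0.0017,0.0033,0.005,0.005],"rz":[0,0,0,0],"aperture":[0,0,0,0]})

```text
time_s: 5.65
ee_pos: [0.5903, -0.0059, 0.1161]
eef_rot: [0.235, -3.132, -0.0]
force: [0.1, -0.4, -1.3]
opening: 0.0131
grip_force: 39.6
```

To row units: 0.002 m / 0.6 = 0.0033, 0.001 m / 0.6 = 0.0017.

Call:
shift_gripper(steps={"x":[0,0,0],"y":[0,0,0],"z":[0.0017,0.0033,0.0033],"rz":[0,0,0],"aperture":[0,0,0]})

```text
time_s: 5.95
ee_pos: [0.5903, -0.0058, 0.1141]
eef_rot: [0.235, -3.132, -0.0]
force: [0.0, -0.3, -0.9]
opening: 0.0133
grip_force: 39.6
```

To row units: 0.002 m / 0.6 = 0.0033, 0.001 m / 0.6 = 0.0017.

Call:
shift_gripper(steps={"x":[0,0,0],"y":[0,0,0],"z":[0.0017,0.0033,0.0033],"rz":[0,0,0],"aperture":[0,0,0]})

```text
time_s: 6.25
ee_pos: [0.5903, -0.0058, 0.1121]
eef_rot: [0.235, -3.132, -0.0]
force: [0.6, 0.0, -0.2]
opening: 0.0137
grip_force: 39.6
```

To row units: 0.003 m / 0.6 = 0.005, 0.002 m / 0.6 = 0.0033.

Call:
shift_gripper(steps={"x":[0,0,0,0],"y":[0,0,0,0],"z":[0.0017,0.0033,0.005,0.005],"rz":[0,0,0,0],"aperture":[0,0,0,0]})

```text
time_s: 6.65
ee_pos: [0.5903, -0.0058, 0.1091]
eef_rot: [0.235, -3.132, -0.0]
force: [0.3, -0.3, -1.1]
opening: 0.0131
grip_force: 39.6
```

To row units: 0.003 m / 0.6 = 0.005, 0.002 m / 0.6 = 0.0033.

Call:
shift_gripper(steps={"x":[0,0,0,0],"y":[0,0,0,0],"z":[0.0017,0.0033,0.005,0.005],"rz":[0,0,0,0],"aperture":[0,0,0,0]})

```text
time_s: 7.05
ee_pos: [0.5903, -0.0058, 0.106]
eef_rot: [0.235, -3.132, -0.0]
force: [1.0, -0.2, -0.4]
opening: 0.0134
grip_force: 39.6
```

To row units: 0.003 m / 0.6 = 0.005, 0.002 m / 0.6 = 0.0033.

Call:
shift_gripper(steps={"x":[0,0,0,0],"y":[0,0,0,0],"z":[0.0017,0.0033,0.005,0.005],"rz":[0,0,0,0],"aperture":[0,0,0,0]})

```text
time_s: 7.45
ee_pos: [0.5903, -0.0058, 0.103]
eef_rot: [0.235, -3.132, -0.0]
force: [0.1, -1.0, -0.3]
opening: 0.0135
grip_force: 39.6
```

Slot R is slack: the blade went down 27 mm with no drag. Next I'll try the neighbour at tool y +40 mm.

To row units: -0.04 m / 0.6 = -0.0667, -0.037 m / 0.6 = -0.0617.

Call:
shift_gripper(steps={"x":[0,0,0,0,0,0,0,0,0,0,0,0,0,0],"y":[0,0,0,0.0333,0.0667,0.0667,0.0667,0.0667,0.0667,0.0667,0.0667,0.0667,0.0667,0.0667],"z":[-0.025,-0.0583,-0.0667,-0.0667,-0.0667,-0.0667,-0.0617,-0.0533,-0.0467,-0.0417,-0.0367,-0.0317,-0.03,-0.03],"rz":[0,0,0,0,0,0,0,0,0,0,0,0,0,0],"aperture":[0,0,0,0,0,0,0,0,0,0,0,0,0,0]})

```text
time_s: 8.85
ee_pos: [0.5843, 0.0337, 0.1211]
eef_rot: [0.235, -3.132, -0.0]
force: [0.1, -0.8, -1.1]
opening: 0.0133
grip_force: 39.5
```

To row units: 0.003 m / 0.6 = 0.005, 0.002 m / 0.6 = 0.0033.

Call:
shift_gripper(steps={"x":[0,0,0,0],"y":[0,0,0,0],"z":[0.0017,0.0033,0.005,0.005],"rz":[0,0,0,0],"aperture":[0,0,0,0]})

```text
time_s: 9.25
ee_pos: [0.5843, 0.0338, 0.1181]
eef_rot: [0.235, -3.132, -0.0]
force: [-0.1, -0.6, -1.2]
opening: 0.0135
grip_force: 39.5
```

To row units: 0.002 m / 0.6 = 0.0033, 0.001 m / 0.6 = 0.0017.

Call:
shift_gripper(steps={"x":[0,0,0],"y":[0,0,0],"z":[0.0017,0.0033,0.0033],"rz":[0,0,0],"aperture":[0,0,0]})

```text
time_s: 9.55
ee_pos: [0.5844, 0.0337, 0.1161]
eef_rot: [0.235, -3.133, 0.0]
force: [1.0, -0.1, -1.4]
opening: 0.0134
grip_force: 39.5
```

To row units: 0.002 m / 0.6 = 0.0033, 0.001 m / 0.6 = 0.0017.

Call:
shift_gripper(steps={"x":[0,0,0],"y":[0,0,0],"z":[0.0017,0.0033,0.0033],"rz":[0,0,0],"aperture":[0,0,0]})

```text
time_s: 9.85
ee_pos: [0.5843, 0.0337, 0.1141]
eef_rot: [0.235, -3.132, -0.0]
force: [0.3, 0.0, -0.4]
opening: 0.013
grip_force: 39.5
```

To row units: 0.002 m / 0.6 = 0.0033, 0.001 m / 0.6 = 0.0017.

Call:
shift_gripper(steps={"x":[0,0,0],"y":[0,0,0],"z":[0.0017,0.0033,0.0033],"rz":[0,0,0],"aperture":[0,0,0]})

```text
time_s: 10.15
ee_pos: [0.5843, 0.0337, 0.112]
eef_rot: [0.235, -3.132, -0.0]
force: [0.5, 0.3, -1.1]
opening: 0.0132
grip_force: 39.5
```

To row units: 0.002 m / 0.6 = 0.0033, 0.001 m / 0.6 = 0.0017.

Call:
shift_gripper(steps={"x":[0,0,0],"y":[0,0,0],"z":[0.0017,0.0033,0.0033],"rz":[0,0,0],"aperture":[0,0,0]})

```text
time_s: 10.45
ee_pos: [0.5843, 0.0337, 0.1101]
eef_rot: [0.235, -3.132, -0.0]
force: [0.3, -0.5, -1.0]
opening: 0.0133
grip_force: 39.5
```

To row units: 0.002 m / 0.6 = 0.0033, 0.001 m / 0.6 = 0.0017.

Call:
shift_gripper(steps={"x":[0,0,0],"y":[0,0,0],"z":[0.0017,0.0033,0.0033],"rz":[0,0,0],"aperture":[0,0,0]})

```text
time_s: 10.75
ee_pos: [0.5843, 0.0337, 0.1081]
eef_rot: [0.235, -3.133, -0.0]
force: [-0.5, 0.0, -1.5]
opening: 0.0134
grip_force: 39.5
```

To row units: 0.003 m / 0.6 = 0.005, 0.002 m / 0.6 = 0.0033.

Call:
shift_gripper(steps={"x":[0,0,0,0],"y":[0,0,0,0],"z":[0.0017,0.0033,0.005,0.005],"rz":[0,0,0,0],"aperture":[0,0,0,0]})

```text
time_s: 11.15
ee_pos: [0.5843, 0.0337, 0.105]
eef_rot: [0.235, -3.132, -0.0]
force: [-0.1, -0.1, -2.1]
opening: 0.0135
grip_force: 39.6
```

To row units: 0.003 m / 0.6 = 0.005, 0.002 m / 0.6 = 0.0033.

Call:
shift_gripper(steps={"x":[0,0,0,0],"y":[0,0,0,0],"z":[0.0017,0.0033,0.005,0.005],"rz":[0,0,0,0],"aperture":[0,0,0,0]})

```text
time_s: 11.55
ee_pos: [0.5843, 0.0337, 0.102]
eef_rot: [0.235, -3.132, -0.0]
force: [0.1, -0.7, -1.2]
opening: 0.0137
grip_force: 39.6
```

This slot is slack too. On to the third.

To row units: -0.041 m / 0.6 = -0.0683, 0.04 m / 0.6 = 0.0667.

Call:
shift_gripper(steps={"x":[0,0,0,0,0,0,0,0,0,0,0,0,0,0],"y":[0,0,0,0.0333,0.0667,0.0667,0.0667,0.0667,0.0667,0.0667,0.0667,0.0667,0.0667,0.0667],"z":[-0.025,-0.0583,-0.0683,-0.0683,-0.0683,-0.0683,-0.0633,-0.055,-0.0483,-0.0433,-0.0383,-0.0333,-0.0317,-0.0317],"rz":[0,0,0,0,0,0,0,0,0,0,0,0,0,0],"aperture":[0,0,0,0,0,0,0,0,0,0,0,0,0,0]})

```text
time_s: 12.95
ee_pos: [0.5784, 0.0732, 0.1211]
eef_rot: [0.235, -3.132, 0.0]
force: [-0.0, -0.0, -1.5]
opening: 0.0137
grip_force: 39.5
```

To row units: 0.002 m / 0.6 = 0.0033, 0.001 m / 0.6 = 0.0017.

Call:
shift_gripper(steps={"x":[0,0,0],"y":[0,0,0],"z":[0.0017,0.0033,0.0033],"rz":[0,0,0],"aperture":[0,0,0]})

```text
time_s: 13.25
ee_pos: [0.5784, 0.0733, 0.1192]
eef_rot: [0.235, -3.133, -0.0]
force: [-0.1, 0.7, -1.1]
opening: 0.0135
grip_force: 39.5
```

To row units: 0.002 m / 0.6 = 0.0033, 0.001 m / 0.6 = 0.0017.

Call:
shift_gripper(steps={"x":[0,0,0],"y":[0,0,0],"z":[0.0017,0.0033,0.0033],"rz":[0,0,0],"aperture":[0,0,0]})

```text
time_s: 13.55
ee_pos: [0.5784, 0.0732, 0.1172]
eef_rot: [0.235, -3.133, 0.0]
force: [0.4, 0.1, -0.2]
opening: 0.0132
grip_force: 39.7
```

To row units: 0.002 m / 0.6 = 0.0033, 0.001 m / 0.6 = 0.0017.

Call:
shift_gripper(steps={"x":[0,0,0],"y":[0,0,0],"z":[0.0017,0.0033,0.0033],"rz":[0,0,0],"aperture":[0,0,0]})

```text
time_s: 13.85
ee_pos: [0.5786, 0.0729, 0.1155]
eef_rot: [-0.235, 3.132, -0.001]
force: [1.0, -1.4, 0.6]
opening: 0.0137
grip_force: 39.8
```

To row units: 0.001 m / 0.6 = 0.0017.

Call:
shift_gripper(steps={"x":[0,0],"y":[0,0],"z":[0.0017,0.0017],"rz":[0,0],"aperture":[0,0]})

```text
time_s: 14.05
ee_pos: [0.5787, 0.0728, 0.1147]
eef_rot: [-0.235, 3.132, -0.001]
force: [1.2, -4.3, 2.9]
opening: 0.0132
grip_force: 40.0
```

To row units: 0.001 m / 0.6 = 0.0017.

Call:
shift_gripper(steps={"x":[0,0],"y":[0,0],"z":[0.0017,0.0017],"rz":[0,0],"aperture":[0,0]})

```text
time_s: 14.25
ee_pos: [0.5788, 0.0727, 0.1138]
eef_rot: [-0.235, 3.132, -0.001]
force: [1.4, -4.3, 2.7]
opening: 0.0134
grip_force: 40.2
```

To row units: 0.001 m / 0.6 = 0.0017.

Call:
shift_gripper(steps={"x":[0,0],"y":[0,0],"z":[0.0017,0.0017],"rz":[0,0],"aperture":[0,0]})

```text
time_s: 14.45
ee_pos: [0.5788, 0.0728, 0.1128]
eef_rot: [-0.235, 3.132, -0.001]
force: [1.3, -4.2, 3.6]
opening: 0.0135
grip_force: 40.2
```

To row units: 0.002 m / 0.6 = 0.0033, 0.001 m / 0.6 = 0.0017.

Call:
shift_gripper(steps={"x":[0,0,0],"y":[0,0,0],"z":[0.0017,0.0033,0.0033],"rz":[0,0,0],"aperture":[0,0,0]})

```text
time_s: 14.75
ee_pos: [0.5788, 0.0728, 0.1108]
eef_rot: [-0.235, 3.132, -0.001]
force: [2.0, -5.0, 3.3]
opening: 0.0139
grip_force: 40.2
```

To row units: 0.002 m / 0.6 = 0.0033, 0.001 m / 0.6 = 0.0017.

Call:
shift_gripper(steps={"x":[0,0,0],"y":[0,0,0],"z":[0.0017,0.0033,0.0033],"rz":[0,0,0],"aperture":[0,0,0]})

```text
time_s: 15.05
ee_pos: [0.5788, 0.0727, 0.1089]
eef_rot: [-0.235, 3.132, -0.001]
force: [0.9, -4.6, 4.3]
opening: 0.0134
grip_force: 40.2
```

To row units: 0.002 m / 0.6 = 0.0033, 0.001 m / 0.6 = 0.0017.

Call:
shift_gripper(steps={"x":[0,0,0],"y":[0,0,0],"z":[0.0017,0.0033,0.0033],"rz":[0,0,0],"aperture":[0,0,0]})

```text
time_s: 15.35
ee_pos: [0.5789, 0.0727, 0.107]
eef_rot: [-0.235, 3.132, -0.001]
force: [1.1, -6.3, 3.5]
opening: 0.0133
grip_force: 40.2
```

To row units: 0.002 m / 0.6 = 0.0033, 0.001 m / 0.6 = 0.0017.

Call:
shift_gripper(steps={"x":[0,0,0],"y":[0,0,0],"z":[0.0017,0.0033,0.0033],"rz":[0,0,0],"aperture":[0,0,0]})

```text
time_s: 15.65
ee_pos: [0.5785, 0.0727, 0.1042]
eef_rot: [0.235, -3.133, 0.001]
force: [2.2, -6.0, 1.8]
opening: 0.0132
grip_force: 39.9
```

A steady light drag, so this is the good slot. Pushing on.

To row units: 0.005 m / 0.6 = 0.0083, 0.004 m / 0.6 = 0.0067.

Call:
shift_gripper(steps={"x":[0,0,0,0,0,0],"y":[0,0,0,0,0,0],"z":[0.0017,0.0033,0.005,0.0067,0.0083,0.0083],"rz":[0,0,0,0,0,0],"aperture":[0,0,0,0,0,0]})

```text
time_s: 16.25
ee_pos: [0.5782, 0.0726, 0.0987]
eef_rot: [0.234, -3.132, 0.002]
force: [0.3, -5.2, 0.5]
opening: 0.0136
grip_force: 39.9
```

To row units: 0.004 m / 0.6 = 0.0067, 0.003 m / 0.6 = 0.005.

Call:
shift_gripper(steps={"x":[0,0,0,0,0],"y":[0,0,0,0,0],"z":[0.0017,0.0033,0.005,0.0067,0.0067],"rz":[0,0,0,0,0],"aperture":[0,0,0,0,0]})

```text
time_s: 16.75
ee_pos: [0.5781, 0.0726, 0.0947]
eef_rot: [0.234, -3.132, 0.002]
force: [1.8, -5.4, 0.4]
opening: 0.0135
grip_force: 39.9
```

To row units: 0.003 m / 0.6 = 0.005, 0.002 m / 0.6 = 0.0033.

Call:
shift_gripper(steps={"x":[0,0,0,0],"y":[0,0,0,0],"z":[0.0017,0.0033,0.005,0.005],"rz":[0,0,0,0],"aperture":[0,0,0,0]})

```text
time_s: 17.15
ee_pos: [0.5781, 0.0726, 0.0917]
eef_rot: [0.234, -3.132, 0.002]
force: [1.0, -5.4, 0.8]
opening: 0.0135
grip_force: 39.9
```

To row units: 0.001 m / 0.6 = 0.0017.

Call:
shift_gripper(steps={"x":[0,0],"y":[0,0],"z":[0.0017,0.0017],"rz":[0,0],"aperture":[0,0]})

```text
time_s: 17.35
ee_pos: [0.5782, 0.0726, 0.0914]
eef_rot: [0.235, -3.132, 0.002]
force: [-0.9, -6.1, 3.5]
opening: 0.0137
grip_force: 40.3
```

To row units: 0.001 m / 0.6 = 0.0017.

Call:
shift_gripper(steps={"x":[0,0],"y":[0,0],"z":[0.0017,0.0017],"rz":[0,0],"aperture":[0,0]})

```text
time_s: 17.55
ee_pos: [0.5782, 0.0726, 0.0914]
eef_rot: [0.235, -3.132, 0.002]
force: [-4.3, -5.6, 8.2]
opening: 0.0134
grip_force: 41.0
```

To row units: 0.0005 m / 0.6 = 0.0008.

Call:
shift_gripper(steps={"x":[0,0,0],"y":[0,0,0],"z":[0.0008,0.0008,0.0008],"rz":[0,0,0],"aperture":[0,0,0]})

```text
time_s: 17.85
ee_pos: [0.5782, 0.0726, 0.0914]
eef_rot: [0.235, -3.133, 0.002]
force: [-4.8, -5.0, 11.0]
opening: 0.0133
grip_force: 41.4
```

Call:
shift_gripper(steps={"x":[0,0,0,0,0],"y":[0,0,0,0,0],"z":[0,0,0,0,0],"rz":[0,0,0,0,0],"aperture":[0.03,0.04,0.04,0.04,0.04]})

```text
time_s: 18.35
ee_pos: [0.5783, 0.0735, 0.0894]
eef_rot: [0.235, -3.132, -0.0]
force: [0.5, 0.3, -0.4]
opening: 0.0397
grip_force: 0.0
```

Call:
shift_gripper(steps={"x":[0,0,0,0,0,0],"y":[0,0,0,0,0,0],"z":[-0.0333,-0.0833,-0.1333,-0.1333,-0.1333,-0.1333],"rz":[0,0,0,0,0,0],"aperture":[0.04,0.05,0.05,0.05,0.05,0.05]})

```text
time_s: 18.95
ee_pos: [0.578, 0.0733, 0.1686]
eef_rot: [0.235, -3.131, -0.0]
force: [-0.3, 0.4, 0.2]
opening: 0.0503
grip_force: 0.0
```

Run:
```python
from h import *
s=r.get_state(); im,d=viewer.capture("wrist"); s2,_=viewer.capture("scene")
a=cv2.resize(im[120:270,160:310],None,fx=2.6,fy=2.6,interpolation=cv2.INTER_CUBIC)
b=cv2.resize(s2[150:250,190:290],(390,390),interpolation=cv2.INTER_CUBIC); cv2.imwrite("pics/end.png",np.hstack([a,b]))
np.savez("w4.npz",im=im,d=d,p=s["ee_pos"],o=s["eef_rot"]); print(s["force"])
```

```text
[-0.34692241  0.44695766  0.21069848]
```

View pics/end.png

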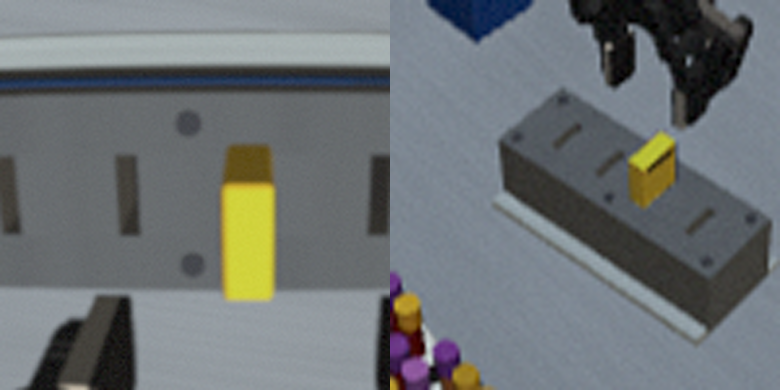

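The gauge stands upright in the third slot, its handle at (248,240) in the left half, seated on the block's top. I'll check its height by depth.

Run:
```python
from h import *
f=np.load("w4.npz"); G=viewer.camera_model("wrist")["mount"][:3,2]; M=R.from_rotvec(f["o"])
def zz(x,y):
    z=[]
    for i in range(-2,3):
        o,d=wray((x+i,y),f["p"],f["o"]); z.append((o+d*f["d"][y,x+i]/(d@M.apply(G)))[2])
    return np.median(z).round(4)
print("top",[zz(255,y) for y in(195,205,215,225)],"across",[zz(x,210) for x in(250,255,260)],"block",[zz(x,185) for x in(225,280)])
```

```text
top [np.float64(0.1048), np.float64(0.1045), np.float64(0.104), np.float64(0.104)] across [np.float64(0.1049), np.float64(0.1048), np.float64(0.1043)] block [np.float64(0.0623), np.float64(0.0619)]
```

```bash
python3 -c "
from h import *
print(r.sign_off())"
```

```text
the job is handed in; nothing more can be done
None
```

The gauge stands fully home and released in the third slot tried (third from the stand's end), the one with a steady 5–7 N of side push and drag. The first two slots were slack and the fourth was not tried. The last press was about 13 N, and the job is handed in, though the sign-off returned no verdict.

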